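# Tighten the union nut of a cabinet filter

### The arm

A 6-joint arm with a two-finger parallel gripper is mounted at the origin on the work surface. World frame = base frame: x ahead of the robot, y to its left, z up, the work surface at z = 0. Lengths are in m, angles in rad, forces in N, time in s.
With the tool pointing down it reaches from about 0.375 to 0.9 m from the base axis. Payload 3.1 kg.
Tool frame: the origin (TCP) lies on the centre line of the jaws, within the pads' length; the fingertips stand 11 mm ahead of it and the grasp point (between the pads) lies 8 mm behind it; x points along the fingers, y is the direction in which the jaws open and shut, and the axes are right-handed (so a half turn about x gives the same grasp; the last joint's range is limited). The gripper opens to 87 mm and grips with 3 to 60 N. Pads are 19 mm wide; open, the fingers measure 117 mm over their backs; the gripper's body (75 mm by 190 mm) begins 51 mm behind the grasp point.
Start: joints at [-1.292, 0.527, 1.433, -0, 1.181, -0.178], TCP at [0.276, -0.561, 0.234] pointing down, gripper open.
Joint ranges: [-3.08, 3.08], [-0.75, 2.2], [0.22, 2.44], [-1.43, 4.57], [0, 2.65], [-2.85, 2.85]. Speed limits (rad/s): [2.79, 2.79, 3.14, 3.14, 3.14, 3.14].

### API

Orientations are given as a unit quaternion [x, y, z, w].
In Python, from rig import robot, camera, camera_info gives the robot as it stands.
- The arm moves only by the shell command python3 -m inch 'ROWS' [FORCE]. ROWS is JSON, a list that holds one entry, the list of rows, each a list of 5 numbers: the shift along the tool's x, y, z in cm, then the turn about the tool's x in rad, then the opening, from 0 (shut) to 1 (fully open). A call has 1 to 8 rows; each row shifts and turns the pose as measured when the row begins, along the tool's axes as they then stand; what a row does not reach is not made up. A row lasts 1/12 s, in which the tool goes at most 41.7 mm and 7.16 degrees, less where a joint would pass 70% of its speed; a pose out of reach is approached as far as the arm can. A call with a gripper value outside its range is refused whole. The fingers move at their own pace and stop on an object; FORCE is the grip in N (left out, the last holds). Time passes only in rows, so rows that do not move let the fingers close. It gives the time, the measured TCP pose, the force and the opening at its end, in the units of the state.
- robot.get_obs(): the state, without advancing time (a new reading comes with each control period).
- camera(name): name is "side" or "top" or "wrist"; returns the picture (420x560x3 uint8, red, green, blue); there is no depth.
- camera_info(name): a dict with "camera_matrix" (3x3 intrinsics, pixels), "rvec" (rotation vector, rad) and "tvec" (3), from world to camera coordinates, as OpenCV has them. Camera axes: x right, y down, z forward; pixel columns grow to the right and rows downward; lengths in m; the calibration is good to about 2 mm. A picture is of the moment at which its call begins: read the wrist's pose just before it. camera_info takes no time and is no camera call; for the wrist camera it gives the pose at the moment of the call.
- robot.hand_in(): hands the job in, once; it reports no verdict.
The state is a dict: "time": time; "q": joint angles; "joint_velocities": joint speeds; "joint_torque": joint torques, N m; "position": TCP position; "tool_rot": TCP orientation; "ft_force": force on the tool from outside, world axes, zero at the start; "moment": the same for the moment, N m; "grip_width": finger opening in m.
Only numpy, scipy, OpenCV 4.12 (cv2) and the standard library are available. Lean on these libraries where they do the work, as an engineer would, in place of code of your own. Each camera call takes 0.05 s, during which the arm holds its last target. There are 200 camera calls.

### The job

The union nut on top of the steel filter housing is loose: with the fingers on the nut, turn it clockwise (seen from above) until it comes up against its seat. Then take the spanner, put its open jaw on the nut from the side and tighten clockwise by the last bit until it stops; only this last, stiff bit is spanner work, and it is not done with the fingers. Finally lay the spanner flat on the worktop, clear of the filter, and leave the rack, box and bottle where they are.

Things in the scene. Friction and masses are not known exactly. Their poses are not given: they have to be found in the camera images.
- housing: Round steel filter housing, fixed. Origin: centre of its underside, z up (the nut's axis). Flange 110 mm across, 8 mm high; bowl 80 mm across to 36 mm height, neck 34 mm across from 48 to 60 mm. Closed side port, at most 28 mm thick, 24 mm up, reaches 68 mm out along +x. Hexagonal brass nut on the neck from 60 to 86 mm height; a 28 mm steel cap in its middle ends at 88 mm.
- nut_top (a point): Centre of the nut's top face, 86 mm above the worktop; turns with the nut. Regular hexagon, 40 mm across flats, 46 mm across corners, 26 mm high. Its x axis is square to a pair of flats, as are the directions 60 and 120 degrees from it; z up. The nut is captive: it turns about the vertical but does not rise or fall.
- nut (a joint): Easy turning of the nut (rad), growing clockwise seen from above; friction about 0.06 N m, stays where left. It comes up against its seat at 2.2 rad (starts at 0.9 to 1.6, so 0.6 to 1.3 rad remain).
- seat (a joint): Last stiff turning (rad), clockwise seen from above, starts at 0: once joint nut is at 2.2, turning the nut harder (about 0.7 N m) turns nut and seat on together, to a hard stop at 0.6 rad. Stays where left. The nut's total angle is the sum of both joints.
- spanner: Open-ended metal spanner lying flat, 250 mm long, about 0.25 kg. Origin: underside, on its long axis, within 15 mm of the centre of mass; x towards the jaw, z up. Grip bar 18 mm wide, 20 mm high, x = -130 to 50 mm. Steel head 4 to 16 mm above the underside: bridge 66 mm wide to x = 75.5 mm, then two prongs 11.5 mm wide to x = 120 mm; the mouth between is 43 mm wide, open along +x.
- spanner_jaw (a point): Centre of the spanner's mouth: 100 mm from the spanner's origin along x, 10 mm above its underside. It lies on the nut's axis when the spanner is fully on the nut. x towards the open end.
- tube_rack: Bystander: green tube rack 75 x 200 x 30 mm, few small tubes in it to 46 mm height. Origin: centre of the underside.
- tip_box: Bystander: blue box with clear lid, 85 x 125 x 59 mm. Origin: centre of the underside.
- reagent: Bystander: bottle 60 mm in diameter, 110 mm high. Origin: centre of the underside.
Mind the look-alikes: they are no part of the job. Leave any black or red look-alike of the housing alone.

How it is judged:
On the way, in this order (a step that is already met when the one before it is completed fails the run):
1. the nut is turned up against its seat by hand (within 0.15 rad) (value of joint nut above 2.05 rad and contact force between spanner and housing below 0.1 N), for 0.1 s.
2. the spanner on the nut has tightened it to the stop (within 0.1 rad) (value of joint seat above 0.5 rad and contact force between spanner and housing above 1 N), for 0.05 s.
At the end, for the whole second after the job is handed in: The nut is against its seat (joint nut above 2.0) and tightened (joint seat above 0.5); the spanner lies flat on the worktop (underside within 8 mm of it, tilted under 0.1 rad), its jaw more than 80 mm from the housing's axis, touching nothing of the housing, at rest (value of joint nut above 2 rad and value of joint seat above 0.5 rad and height (world z) of spanner below 0.008 m and angle between spanner's own z axis and vertical below 0.1 rad and contact force between spanner and housing below 0.05 N and horizontal distance between spanner_jaw and housing above 0.08 m and linear speed of spanner below 0.02 m/s).
It fails at once if the spanner is used on the nut while it is still loose (more than 0.3 rad from its seat) (contact force between spanner and housing above 2 N and value of joint nut below 1.9 rad).
It fails at once if the gripper itself turns the nut through the stiff last part (more than half of it) (value of joint seat above 0.3 rad and contact force between any of the fingers, the arm and housing above 1 N).
It fails at once if the rack, box or bottle is moved by more than 30 mm (distance of any of tube_rack, tip_box, reagent from where it was at the start of the episode above 0.03 m).
It also fails if it takes over 67 s, if anything falls off the work surface, if the arm or the gripper's body presses on something with over 40 N, if the wrist force passes 120 N, or if a joint passes its speed limit or range.

## Working session

There is one attempt and no reset: what is moved stays moved. The work goes in short steps, Python scripts to look and compute and a shell command to move; the robot and the scene stay as the last step left them, time stands still between calls to the robot, and variables do not carry over. Pictures are saved under pics/ and viewed, about 8 in all and at most 12, crops included, and the job is handed in when it is done.

```bash
mkdir -p pics; ls; cat > h.py <<'E'
import numpy as np, cv2
from rig import robot, camera, camera_info
from scipy.spatial.transform import Rotation as R
def cam(n):
    i=camera_info(n); K=np.array(i["camera_matrix"]); M=cv2.Rodrigues(np.array(i["rvec"],float))[0]; t=np.array(i["tvec"],float).ravel()
    return K,M,t
def ray(c,uv,z):
    K,M,t=c; o=-M.T@t; d=M.T@np.linalg.solve(K,[uv[0],uv[1],1.]); return o+d*(z-o[2])/d[2]
def proj(c,p):
    K,M,t=c; q=K@(M@np.array(p,float)+t); return q[:2]/q[2]
def save(n,im): cv2.imwrite(f"pics/{n}.png",cv2.cvtColor(im,cv2.COLOR_RGB2BGR))
E
python3 - <<'E'
from h import *
a=camera("top");save("top0",a);b=camera("side");save("side0",b)
for n in("top","side"):
    c=cam(n);print(n,c[0][0,0],-c[1].T@c[2], c[1][2])
o=robot.get_obs();print(o)
print(R.from_quat(o["tool_rot"]).as_matrix().round(3))
E
```

```text
pics
top 438.94394911737623 [0.26817539 0.01051668 1.44420738] [ 0.16375939 -0.0076105  -0.98647095]
side 440.71978603520023 [0.31414373 0.88442348 0.84005005] [ 0.15645707 -0.74984715 -0.64284558]
{'time': 0.1, 'q': array([-1.29246595e+00,  5.28389650e-01,  1.43378789e+00, -4.18455944e-05,
        1.18138506e+00, -1.78509265e-01]), 'joint_velocities': array([-0.00042504, -0.00271064, -0.00397445,  0.00137373,  0.00020571,
       -0.00068333]), 'joint_torque': array([ 2.53448854e-05, -4.40988028e+01, -1.77150500e+01,  6.34493446e-02,
        5.33559930e-02, -4.13491159e-05]), 'position': array([ 0.27552731, -0.56027227,  0.23265499]), 'tool_rot': array([-0.68868996, -0.16081666,  0.68878679, -0.1594268 ]), 'ft_force': array([-0.18277213,  0.67517975, -0.36772326]), 'moment': array([-0.02311468,  0.00717542, -0.01245331]), 'grip_width': 0.08692985784971778}
[[-0.001  0.441 -0.897]
 [ 0.002 -0.897 -0.441]
 [-1.    -0.002 -0.   ]]
```

View pics/top0.png

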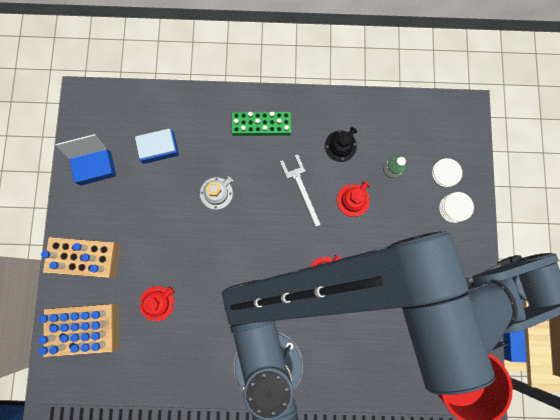

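View pics/side0.png

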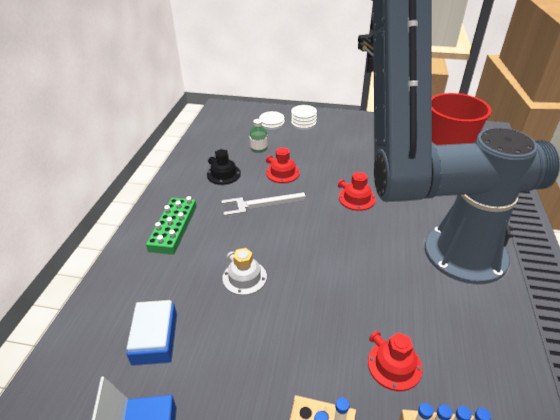

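Top view: the steel housing with the brass nut is at (215,192). The look-alikes are black at (341,145) and red at (353,199), (157,303) and (323,265). The only spanner is at (300,190), with its jaw at (291,162). The rack is at (261,123), the box at (157,145) and the bottle at (396,165). I choose the steel housing and check it in a crop.

```bash
python3 - <<'E'
from h import *
a=cv2.cvtColor(cv2.imread("pics/top0.png"),cv2.COLOR_BGR2RGB);b=cv2.cvtColor(cv2.imread("pics/side0.png"),cv2.COLOR_BGR2RGB)
for n,im,box in(("top",a,(190,165,245,220)),("side",b,(210,235,280,300))):
    c=cam(n);h=cv2.cvtColor(im,cv2.COLOR_RGB2HSV);m=cv2.inRange(h,(10,80,90),(30,255,255))
    k=np.zeros_like(m);x0,y0,x1,y1=box;k[y0:y1,x0:x1]=m[y0:y1,x0:x1]
    p=cv2.findNonZero(k); (u,v),(w,hh),_=cv2.minAreaRect(p);print(n,len(p),u,v,w,hh,ray(c,(u,v),.080))
c=cam("top")
g=cv2.cvtColor(a,cv2.COLOR_RGB2HSV);m=cv2.inRange(g,(0,0,130),(180,60,255));k=np.zeros_like(m);k[150:230,270:330]=m[150:230,270:330]
p=cv2.findNonZero(k).reshape(-1,2).astype(float);W=np.array([ray(c,q,.015)[:2] for q in p])
vx,vy,x0,y0=cv2.fitLine(W.astype(np.float32),cv2.DIST_L2,0,.01,.01).ravel();d=np.array([vx,vy]);d*=np.sign(d[0])
s=(W-[x0,y0])@d;t=(W-[x0,y0])@[-d[1],d[0]];print("spanner",len(p),np.degrees(np.arctan2(d[1],d[0])),"len",s.max()-s.min(),t.min(),t.max())
print("jawend",[x0,y0]+d*s.max(),"tail",[x0,y0]+d*s.min(),"origin",[x0,y0]+d*(s.min()+.13))
save("crop0",cv2.resize(a[110:240,180:380],(800,520),interpolation=cv2.INTER_CUBIC))
E
```

```text
top 98 213.0 188.5 13.0 14.0 [0.54631702 0.19051256 0.08      ]
side 234 242.0 258.0 20.0 18.0 [0.54676393 0.1966564  0.08      ]
spanner 553 23.97924 len 0.25060505677373135 -0.033514967276778676 0.03411668062569826
jawend [ 0.6763078  -0.04926325] tail [ 0.44733177 -0.15111056] origin [ 0.56611183 -0.09827782]
```

View pics/crop0.png

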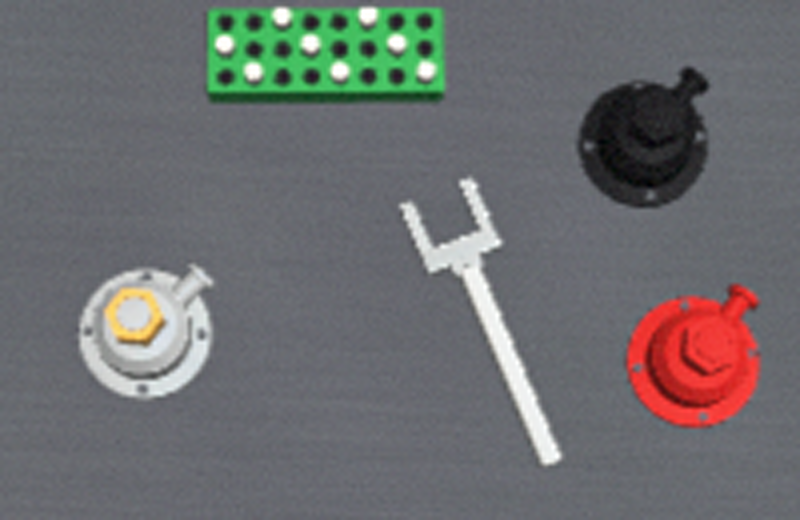

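Steel housing with brass nut confirmed in the crop at (135,315); black and red look-alikes are distinct. Spanner length 0.2506 m and head width 67 mm agree with the data. Moving over the nut.

```bash

python3 -m inch '[[[0,-2.7,-2.8,0,1],[0,-2.7,-2.8,0,1],[0,-2.7,-2.8,0,1],[0,-2.7,-2.8,0,1],[0,-2.7,-2.8,0,1],[0,-2.7,-2.8,0,1],[0,-2.7,-2.8,0,1],[0,-2.7,-2.8,0,1]]]'
python3 -m inch '[[[0,-2.7,-2.8,0,1],[0,-2.7,-2.8,0,1],[0,-2.7,-2.8,0,1],[0,-2.7,-2.8,0,1],[0,-2.7,-2.8,0,1],[0,-2.7,-2.8,0,1],[0,-2.7,-2.8,0,1],[0,-2.7,-2.8,0,1]]]'
cat >> h.py <<'E'
def st():
    o=robot.get_obs();M=R.from_quat(o["tool_rot"]).as_matrix()
    print("t",round(o["time"],2),"p",o["position"].round(4),"yawY",round(np.degrees(np.arctan2(M[1,1],M[0,1])),1),"tilt",M[2,0].round(4),"q",o["q"].round(2),"F",o["ft_force"].round(1),"M",o["moment"].round(2),"w",o["grip_width"].round(4));return o,M
def to(x,y,z):
    o,M=st();print("shift cm",(M.T@(np.array([x,y,z])-o["position"])*100).round(2))
E
python3 -c "
from h import *
to(.546,.192,.2)
c=cam('wrist');print(-c[1].T@c[2],c[1][2],proj(c,(.546,.192,.086)))"
```

```text
time: 0.77
position: [0.3817, -0.2652, 0.2279]
tool_rot: [-0.689, -0.155, 0.691, -0.155]
ft_force: [0.1, 0.4, 0.5]
grip_width: 0.0868
time: 1.43
position: [0.4925, 0.042, 0.2264]
tool_rot: [-0.688, -0.155, 0.692, -0.153]
ft_force: [0.8, -1.1, 0.3]
grip_width: 0.087Traceback (most recent call last):
  File "<string>", line 3, in <module>
    to(.546,.192,.2)
    ~~^^^^^^^^^^^^^^
  File "h.py", line 16, in to
    o,M=st();print("shift cm",(M.T@(np.array([x,y,z])-o["position"])*100).round(2))
        ~~^^
  File "h.py", line 14, in st
    print("t",round(o["time"],2),"p",o["position"].round(4),"yawY",round(np.degrees(np.arctan2(M[1,1],M[0,1])),1),"tilt",M[2,0].round(4),"q",o["q"].round(2),"F",o["ft_force"].round(1),"M",o["moment"].round(2),"w",o["grip_width"].round(4));return o,M
                                                                                                                                                                                                                     ^^^^^^^^^^^^^^^^^^^^^
AttributeError: 'float' object has no attribute 'round'
```

```bash
sed -i 's/o\["grip_width"\].round(4)/round(o["grip_width"],4)/' h.py
python3 -m inch '[[[0,-2.0,-2.1,0,1],[0,-2.0,-2.1,0,1],[0,-2.0,-2.1,0,1],[0,0,0,0,1]]]'
python3 -c "
from h import *
to(.546,.192,.2)
c=cam('wrist');print(-c[1].T@c[2],c[1][2],proj(c,(.546,.192,.086)))
save('w1',camera('wrist'))"
```

```text
time: 1.77
position: [0.5256, 0.1349, 0.2253]
tool_rot: [-0.688, -0.158, 0.691, -0.155]
ft_force: [0.5, -0.3, 0.1]
grip_width: 0.0867
t 1.77 p [0.5256 0.1349 0.2253] yawY -64.4 tilt -1.0 q [0.04 0.43 1.65 0.   1.07 1.16] F [ 0.5 -0.3  0.1] M [-0.   -0.03 -0.05] w 0.0867
shift cm [ 2.54 -4.26 -4.32]
[0.58814125 0.16372923 0.37616808] [-0.2326632  -0.10640357 -0.96671925] [225.00596232 144.41336174]
```

View pics/w1.png

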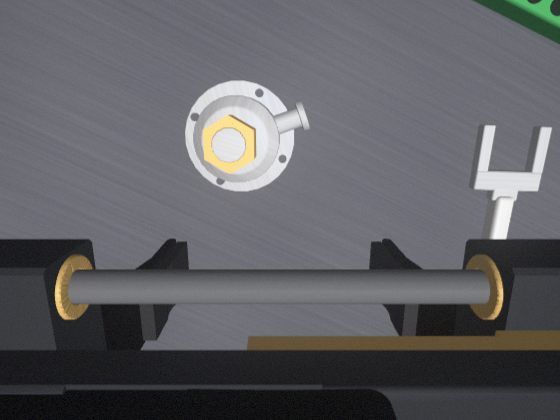

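The wrist view shows the nut at (229,145) with two flats roughly vertical in the picture. The spanner's jaw is at right, (515,170).

```bash
cat >> h.py <<'E'
def nut(im,c):
    h=cv2.cvtColor(im,cv2.COLOR_RGB2HSV)
    m=cv2.inRange(h,(12,80,60),(32,255,255))
    u,v=proj(c,(.546,.192,.086));k=np.zeros_like(m);cv2.circle(k,(int(u),int(v)),70,255,-1);m&=k
    V=h[...,2];th,_=cv2.threshold(V[m>0].reshape(-1,1),0,255,cv2.THRESH_OTSU)
    m&=((V>th)*255).astype(np.uint8)
    n,l,s,_=cv2.connectedComponentsWithStats(m);j=1+np.argmax(s[1:,4]);hu=cv2.convexHull(cv2.findNonZero((l==j).astype(np.uint8)))
    W=np.array([ray(c,q[0],.086)[:2] for q in hu],np.float32)
    # support widths: narrowest of the three flat pairs
    an=np.radians(np.arange(0,60,.5));w=[]
    for a in an:
        e=[np.ptp(W@[np.cos(a+k*np.pi/3),np.sin(a+k*np.pi/3)]) for k in range(3)];w.append(np.mean(e))
    i=int(np.argmin(w));a=an[i];S=[]
    for k in range(3):
        d=np.array([np.cos(a+k*np.pi/3),np.sin(a+k*np.pi/3)]);s=W@d;S.append((d,(s.max()+s.min())/2))
    ctr=np.linalg.lstsq(np.array([x[0] for x in S]),np.array([x[1] for x in S]),rcond=None)[0]
    print("nut th",th,"flat normal deg mod60",np.degrees(a),"width",w[i].round(4),"max",max(w).round(4),"ctr",ctr.round(4))
E
python3 -c "
from h import *
im=cv2.cvtColor(cv2.imread('pics/w1.png'),cv2.COLOR_BGR2RGB)
nut(im,cam('wrist'))"
```

```text
nut th 208.0 flat normal deg mod60 56.0 width 0.0398 max 0.0453 ctr [0.5456 0.1874]
```

```bash
python3 -m inch '[[[0,-2.0,-2.0,0,1],[0,-1.9,-1.9,0,1],[0,0,0,0,1]]]'
python3 -c "
from h import *
to(.5457,.188,.077)"
```

```text
time: 2.07
position: [0.5412, 0.1838, 0.2236]
tool_rot: [-0.685, -0.157, 0.694, -0.156]
ft_force: [0.4, -0.4, 0.7]
grip_width: 0.0871
t 2.07 p [0.5412 0.1838 0.2236] yawY -64.5 tilt -0.9999 q [0.13 0.47 1.57 0.   1.11 1.26] F [ 0.4 -0.4  0.7] M [-0.   -0.04 -0.02] w 0.0871
shift cm [14.65 -0.13 -0.75]
```

```bash
python3 -m inch '[[[3,-0.1,-0.4,0,1],[3,0,-0.3,0,1],[3,0,0,0,1],[0,0,0,0,1]]]'
python3 -c "
from h import *
to(.5457,.188,.077)"
```

```text
time: 2.4
position: [0.547, 0.1836, 0.1327]
tool_rot: [-0.687, -0.156, 0.693, -0.157]
ft_force: [-1.2, -0.2, -0.7]
grip_width: 0.0871
t 2.4 p [0.547  0.1836 0.1327] yawY -64.5 tilt -1.0 q [ 0.13  0.6   1.64 -0.    0.91  1.26] F [-1.2 -0.2 -0.7] M [-0.02  0.1  -0.  ] w 0.0871
shift cm [ 5.57 -0.45 -0.12]
```

```bash
python3 -m inch '[[[2,-0.3,-0.1,0,1],[2,-0.2,0,0,1],[1.3,0,0,0,1],[0.3,0,0,0,1],[0,0,0,0,1]]]'
python3 -c "
from h import *
to(.5457,.188,.077)"
```

```text
time: 2.82
position: [0.5451, 0.1816, 0.0782]
tool_rot: [-0.686, -0.153, 0.694, -0.156]
ft_force: [-0.3, 0.8, -0.2]
grip_width: 0.0871
t 2.82 p [0.5451 0.1816 0.0782] yawY -64.8 tilt -0.9999 q [ 0.13  0.68  1.67 -0.01  0.8   1.26] F [-0.3  0.8 -0.2] M [0.05 0.01 0.03] w 0.0871
shift cm [ 0.12 -0.55 -0.33]
```

```bash
python3 -m inch '[[[0.1,-0.5,-0.3,0,1],[0,0,0,0,1]]]'
python3 -c "
from h import *
to(.5457,.188,.077)"
python3 -m inch '[[[0,0,0,0,0.4],[0,0,0,0,0.4],[0,0,0,0,0.4],[0,0,0,0,0.4],[0,0,0,0,0.4],[0,0,0,0,0.4],[0,0,0,0,0.4]]]' 15
python3 -c "
from h import *
to(.5457,.188,.077)"
```

```text
time: 2.98
position: [0.5468, 0.1864, 0.0794]
tool_rot: [-0.687, -0.152, 0.693, -0.155]
ft_force: [-0.0, -0.4, 0.7]
grip_width: 0.0868
t 2.98 p [0.5468 0.1864 0.0794] yawY -64.9 tilt -1.0 q [ 0.14  0.68  1.67 -0.01  0.8   1.27] F [-0.  -0.4  0.7] M [ 0.02 -0.01 -0.01] w 0.0868
shift cm [ 0.24 -0.19  0.03]
time: 3.57
position: [0.5495, 0.1871, 0.0841]
tool_rot: [-0.69, -0.152, 0.69, -0.156]
ft_force: [-0.3, -0.4, -0.6]
grip_width: 0.0479
t 3.57 p [0.5495 0.1871 0.0841] yawY -64.8 tilt -1.0 q [ 0.14  0.68  1.66 -0.01  0.8   1.27] F [-0.3 -0.4 -0.6] M [ 0.03 -0.   -0.03] w 0.0479
shift cm [ 0.71 -0.24  0.31]
```

```bash
python3 -m inch '[[[0.6,-0.2,0.3,0,0.4],[0.2,0,0,0,0.1],[0.05,0,0,0,0.1],[0.05,0,0,0,0.1],[0.05,0,0,0,0.1],[0.05,0,0,0,0.1]]]' 15
python3 -c "
from h import *
to(.5457,.188,.077)"
```

```text
time: 4.07
position: [0.5455, 0.1895, 0.0777]
tool_rot: [0.691, 0.153, -0.689, 0.155]
ft_force: [-0.9, -0.8, 6.3]
grip_width: 0.0395
t 4.07 p [0.5455 0.1895 0.0777] yawY -64.9 tilt -1.0 q [ 0.14  0.68  1.68 -0.    0.78  1.28] F [-0.9 -0.8  6.3] M [ 0.02  0.28 -0.09] w 0.0395
shift cm [0.07 0.14 0.05]
```

```bash
python3 -m inch '[[[0,0,0,0.11,0.1],[0,0,0,0.11,0.1],[0,0,0,0.11,0.1],[0,0,0,0.11,0.1]]]'
python3 -c "
from h import *
to(.5457,.188,.077)"
python3 -m inch '[[[0,0,0,0.11,0.1],[0,0,0,0.11,0.1],[0,0,0,0,0.1]]]'
python3 -c "
from h import *
to(.5457,.188,.077)"
```

```text
time: 4.4
position: [0.5454, 0.1903, 0.0778]
tool_rot: [0.709, -0.007, -0.706, -0.006]
ft_force: [-0.3, 2.5, 2.5]
grip_width: 0.04
t 4.4 p [0.5454 0.1903 0.0778] yawY -91.0 tilt -1.0 q [ 0.14  0.68  1.68 -0.    0.78  1.73] F [-0.3  2.5  2.5] M [0.24 0.11 0.05] w 0.04
shift cm [ 0.08  0.23 -0.04]
time: 4.65
position: [0.5454, 0.1908, 0.0778]
tool_rot: [0.704, -0.089, -0.7, -0.088]
ft_force: [0.0, 0.1, 2.3]
grip_width: 0.0398
t 4.65 p [0.5454 0.1908 0.0778] yawY -104.3 tilt -1.0 q [ 0.14  0.68  1.68 -0.    0.78  1.97] F [0.  0.1 2.3] M [-0.04  0.09 -0.03] w 0.0398
shift cm [ 0.08  0.26 -0.1 ]
```

```bash
for i in 1; do
python3 -m inch '[[[0,0,0,0.09,0.1],[0,0,0,0.09,0.1]]]'; python3 -c "
from h import *
st()"
python3 -m inch '[[[0,0,0,0.09,0.1],[0,0,0,0.09,0.1]]]'; python3 -c "
from h import *
st()"
done | grep '^t '
```

```text
t 4.82 p [0.5453 0.1911 0.0778] yawY -114.5 tilt -1.0 q [ 0.15  0.68  1.68 -0.    0.78  2.15] F [-1.3  2.6  3.9] M [0.63 0.4  0.69] w 0.0403
t 4.98 p [0.5436 0.1924 0.0777] yawY -124.7 tilt -1.0 q [ 0.15  0.68  1.68 -0.    0.78  2.32] F [-2.6  4.8  4. ] M [0.89 0.3  0.75] w 0.0414
```

Moment reached 0.7 Nm and the pads start to slip: the seat is reached. Letting go.

```bash
python3 -m inch '[[[0.05,0,0,0,1],[0.05,0,0,0,1],[0.05,0,0,0,1],[0.05,0,0,0,1],[-3,0,0,0,1],[-4,0,0,0,1],[-4,0,0,0,1],[-3.5,0,0,0,1]]]'
python3 -c "
from h import *
st()
c=cam('wrist');im=camera('wrist');nut(im,c);save('w2',im)
print(proj(c,(.5457,.19,.086)))
c=cam('top');im=camera('top');save('t2',im)"
```

```text
time: 5.65
position: [0.5367, 0.1902, 0.2128]
tool_rot: [-0.669, 0.21, 0.684, 0.2]
ft_force: [1.0, 0.5, -0.2]
grip_width: 0.084
t 5.65 p [0.5367 0.1902 0.2128] yawY -123.7 tilt -0.9997 q [ 0.15  0.49  1.58 -0.    1.1   2.31] F [ 1.   0.5 -0.2] M [ 0.08 -0.06 -0.03] w 0.084
nut th 203.0 flat normal deg mod60 5.0 width 0.0404 max 0.0459 ctr [0.5468 0.1899]
[268.55274735 190.28050617]
```

The nut moved 51° (0.89 rad) and its flat normals are now at 5° mod 60, so the spanner should go on at heading 35°. Next, to the spanner.

```bash
python3 -m inch '[[[0,0,0,-0.112,1],[0,0,0,-0.112,1],[0,0,0,-0.112,1],[0,0,0,-0.112,1],[0,0,0,-0.112,1],[0,0,0,-0.112,1],[0,0,0,-0.112,1],[0,0,0,-0.112,1]]]' >/dev/null
python3 -m inch '[[[0,0,0,-0.112,1],[0,2.9,1,0,1],[0,2.9,1,0,1],[0,2.9,1,0,1],[0,2.9,1,0,1],[0,2.9,1,0,1],[0,2.9,1,0,1],[0,2.9,1,0,1]]]'
python3 -c "
from h import *
to(.566,-.098,.18)"
```

```text
time: 7.08
position: [0.5679, -0.0274, 0.2033]
tool_rot: [-0.675, -0.176, 0.695, -0.174]
ft_force: [1.1, 1.1, 0.5]
grip_width: 0.0868
t 7.08 p [ 0.5679 -0.0274  0.2033] yawY -61.4 tilt -0.9996 q [-0.24  0.5   1.59 -0.01  1.08  0.84] F [1.1 1.1 0.5] M [ 0.04 -0.07 -0.  ] w 0.0868
shift cm [2.38 6.13 3.48]
```

```bash
python3 -m inch '[[[1,2,1.1,0.08,1],[1,2,1.1,0,1],[0.4,2,1.1,0,1],[0,0,0,0,1]]]' >/dev/null
python3 -c "
from h import *
to(.566,-.098,.08)
c=cam('wrist')
im=camera('wrist');save('w3',im)
g=cv2.cvtColor(im,cv2.COLOR_RGB2HSV);d=np.array([np.cos(np.radians(24)),np.sin(np.radians(24))])
for s in(-.13,0,.05,.1):print(s,proj(c,(.566+s*d[0],-.098+s*d[1],.02)))
"
```

```text
t 7.42 p [ 0.5632 -0.1068  0.1749] yawY -66.3 tilt -0.9995 q [-0.37  0.54  1.6  -0.02  1.02  0.8 ] F [0.5 0.5 0.5] M [ 0.   -0.04  0.02] w 0.0868
shift cm [ 9.48 -0.65 -0.89]
-0.13 [272.71921836 314.9586296 ]
0 [271.0797378  181.59920979]
0.05 [270.34107408 121.5144678 ]
0.1 [269.52854637  55.42144631]
```

View pics/w3.png

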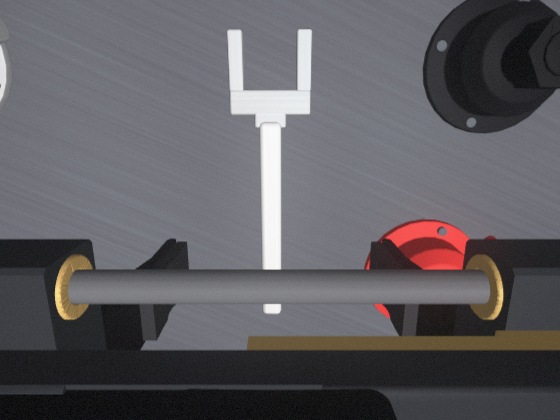

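The spanner lies exactly where predicted: bar at column 271, rows 125 to 313. The red flange edge is about 94 mm from the bar, so the gripper clears it. Descending.

```bash
python3 -m inch '[[[3,-0.3,-0.4,0,0.7],[3,-0.3,-0.4,0,0.7],[3,-0.1,-0.1,0,0.7],[1,0,0,0,0.7],[0,0,0,0,0.7]]]' >/dev/null
python3 -c "
from h import *
to(.566,-.098,.015)"
```

```text
t 7.88 p [ 0.5667 -0.0932  0.0717] yawY -66.2 tilt -0.9996 q [-0.35  0.7   1.67 -0.02  0.8   0.82] F [ 0.  -0.2 -1.4] M [-0.05 -0.03 -0.  ] w 0.0643
shift cm [5.67 0.45 0.1 ]
```

```bash
python3 -m inch '[[[2,0.3,0.1,0,0.6],[2,0.2,0,0,0.6],[1,0,0,0,0.6],[0.5,0,0,0,0.6],[0,0,0,0,0.6]]]' >/dev/null
python3 -c "
from h import *
to(.566,-.098,.015);print(R.from_quat(robot.get_obs()['tool_rot']).as_matrix().round(3))"
```

```text
t 8.3 p [ 0.5693 -0.0962  0.019 ] yawY -65.9 tilt -0.9997 q [-0.35  0.79  1.68 -0.02  0.7   0.81] F [-0.2 -0.1  1. ] M [-0.   -0.01 -0.04] w 0.0527
shift cm [0.4  0.03 0.37]
[[-0.022  0.409 -0.912]
 [-0.006 -0.913 -0.409]
 [-1.    -0.004  0.023]]
```

```bash
python3 -m inch '[[[0.4,0,0.3,0,0.4],[0.1,0,0,0,0.2],[0.05,0,0,0,0.1],[0.05,0,0,0,0],[0.05,0,0,0,0],[0.05,0,0,0,0],[0,0,0,0,0]]]' 50 >/dev/null
python3 -c "
from h import *
to(.566,-.098,.015)"
```

```text
t 8.88 p [ 0.5687 -0.0977  0.0165] yawY -65.8 tilt -0.9999 q [-0.36  0.79  1.68 -0.02  0.68  0.81] F [-1.   1.3 -3. ] M [-0.01 -0.02  0.09] w 0.0172
shift cm [ 0.15 -0.08  0.26]
```

```bash
python3 -m inch '[[[-2,0,0,0,0],[-3,0,0,0,0],[-3.5,0,0,0,0],[-3.5,0,0,0,0],[-1,0,0,0,0]]]' 50 >/dev/null
python3 -c "
from h import *
st()"
python3 -m inch '[[[0,-3,0.9,0,0],[0,-3,0.9,0,0],[0,-3,0.9,0,0],[0,-3,0.9,0,0],[0,-3,0.9,0,0],[0,-3,0.9,0,0],[0,-3,0.9,0,0],[0,-2,0.7,0,0]]]' >/dev/null
python3 -m inch '[[[0,0,0,-0.1,0],[0,0,0,-0.09,0],[0,0,0,0,0]]]' >/dev/null
python3 -c "
from h import *
to(.405,.0905,.0795)
c=cam('top');im=camera('top');save('t3',im[130:300,150:380])"
```

```text
t 9.3 p [ 0.5667 -0.0955  0.1448] yawY -65.9 tilt -0.9995 q [-0.35  0.59  1.62 -0.02  0.96  0.8 ] F [ 0.8 -1.  -2.4] M [-0.03 -0.15  0.02] w 0.0174
t 10.22 p [0.4021 0.0898 0.1499] yawY -54.6 tilt -0.9998 q [-0.04  0.41  2.02 -0.02  0.73  0.92] F [-0.6 -0.1 -2.1] M [-0.01 -0.03  0.02] w 0.0173
shift cm [ 7.03  0.13 -0.43]
```

```bash
python3 -m inch '[[[2.5,0,-0.2,0,0],[2.5,0,-0.1,0,0],[1.7,0,0,0,0],[0.4,0,0,0,0],[0,0,0,0,0]]]' >/dev/null
python3 -c "
from h import *
to(.405,.0905,.0795)
c=cam('wrist');im=camera('wrist');save('w4',im);nut(im,c);print(proj(c,(.546,.1895,.086)))
"
```

```text
t 10.68 p [0.4098 0.0893 0.0778] yawY -55.6 tilt -0.9999 q [-0.04  0.57  2.07 -0.02  0.51  0.95] F [ 0.6 -0.5 -2.7] M [ 0.03 -0.    0.03] w 0.0174
shift cm [-0.17 -0.37  0.33]Traceback (most recent call last):
  File "<string>", line 4, in <module>
    c=cam('wrist');im=camera('wrist');save('w4',im);nut(im,c);print(proj(c,(.546,.1895,.086)))
                                                    ~~~^^^^^^
  File "h.py", line 23, in nut
    n,l,s,_=cv2.connectedComponentsWithStats(m);j=1+np.argmax(s[1:,4]);hu=cv2.convexHull(cv2.findNonZero((l==j).astype(np.uint8)))
                                                    ~~~~~~~~~^^^^^^^^^
    return _wrapfunc(a, 'argmax', axis=axis, out=out, **kwds)
    return bound(*args, **kwds)
ValueError: attempt to get argmax of an empty sequence
```

View pics/w4.png

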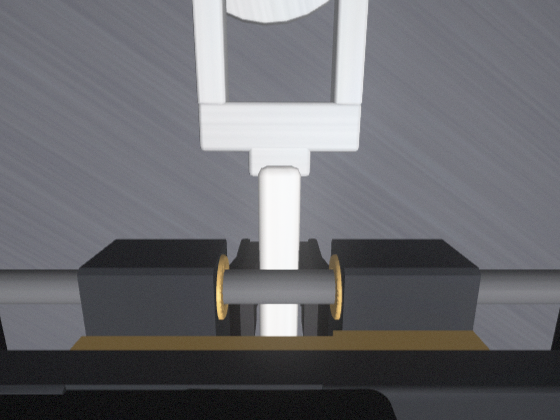

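The spanner sits straight in the gripper, bar and mouth centred at column 280. The housing flange is ahead, centred at about column 279. Checking the line in numbers.

```bash
cat >> h.py <<'E'
def mouth(im,c,zu,rows=(30,60,90)):
    V=cv2.cvtColor(im,cv2.COLOR_RGB2GRAY);o,M=st();P=[]
    for r in rows:
        w=np.flatnonzero(V[r]>170); L=w[(w>180)&(w<260)];Rr=w[(w>300)&(w<390)]
        P.append(ray(c,((L.max()+Rr.min())/2,r),zu+.016)[:2]);print(r,L.min(),L.max(),Rr.min(),Rr.max(),P[-1],"gap",np.linalg.norm(ray(c,(L.max(),r),zu+.016)-ray(c,(Rr.min(),r),zu+.016)))
    br=[ray(c,(np.flatnonzero(V[r,240:320]>200).mean()+240,r),zu+.02)[:2] for r in(190,230)];print("bar",br)
    d=P[0]-(br[0]+br[1])/2;d/=np.linalg.norm(d);n=np.array([-d[1],d[0]]);print("heading",np.degrees(np.arctan2(d[1],d[0])))
    for N in((.546,.1895),(.5455,.1905),(.5456,.1874)):print(N,"nut left of axis by mm",(n@(N-P[0]))*1000,"ahead of tcp",d@(N-o["position"][:2])*1000)
E
python3 -c "
from h import *
im=cv2.cvtColor(cv2.imread('pics/w4.png'),cv2.COLOR_BGR2RGB);mouth(im,cam('wrist'),.0613)"
```

```text
t 10.73 p [0.41   0.0894 0.0782] yawY -55.6 tilt -0.9999 q [-0.04  0.57  2.07 -0.02  0.52  0.95] F [ 0.1  0.8 -1.4] M [ 0.03 -0.07  0.09] w 0.0177
30 194 222 338 366 [0.4916229  0.14430597] gap 0.0440973551341995
60 196 223 337 364 [0.48284096 0.13828754] gap 0.04421904031484292
90 198 224 336 362 [0.47369414 0.13201906] gap 0.04434578949783484
bar [array([0.44097575, 0.10964313]), array([0.42643651, 0.09993786])]
heading 34.30494388726772
(0.546, 0.1895) nut left of axis by mm 6.68573108161313 ahead of tcp 168.8006410717774
(0.5455, 0.1905) nut left of axis by mm 7.793579412236387 ahead of tcp 168.95121356705897
(0.5456, 0.1874) nut left of axis by mm 5.176465713592555 ahead of tcp 167.28666681542632
```

```bash
python3 -m inch '[[[0,-0.4,0,0,0],[0,-0.25,-0.8,0,0],[0,0,-0.8,0,0],[0,0,0,0,0]]]' >/dev/null
python3 -c "
from h import *
o,M=st();d=np.array([.547,.190])-o['position'][:2];print('in tool y,z to nut axis',M[:2,1]@d,M[:2,2]@d)
c=cam('wrist');im=camera('wrist');save('w5',im);mouth(im,c,o['position'][2]-.0165,(60,90))"
```

```text
t 11.07 p [0.4226 0.1045 0.0806] yawY -55.8 tilt -0.9999 q [-0.01  0.57  2.03 -0.02  0.54  0.98] F [ 0.6  0.2 -2.4] M [ 0.03 -0.11  0.03] w 0.0175
in tool y,z to nut axis -0.0008163567060384606 -0.15091054951940386
t 11.12 p [0.4219 0.1044 0.0806] yawY -55.8 tilt -0.9999 q [-0.01  0.57  2.03 -0.02  0.54  0.98] F [ 0.  -0.5 -2.4] M [-0.03 -0.04  0.02] w 0.0177
60 196 223 337 364 [0.495707   0.15322686] gap 0.044240201176136806
90 198 225 336 362 [0.48664092 0.14682609] gap 0.04395613712052247
bar [array([0.45373375, 0.12476389]), array([0.43931815, 0.11496694])]
heading 34.150590971692615
(0.546, 0.1895) nut left of axis by mm 1.785404095522012 ahead of tcp 150.46405467897623
(0.5455, 0.1905) nut left of axis by mm 2.893654042847995 ahead of tcp 150.6116421250955
(0.5456, 0.1874) nut left of axis by mm 0.2720656130850303 ahead of tcp 148.9541518219767
```

```bash
python3 -m inch '[[[0.1,-0.15,-0.6,-0.015,0],[0.1,0,-0.7,0,0],[0,0,-0.6,0,0]]]' >/dev/null
python3 -c "
from h import *
o,M=st();d=np.array([.547,.190])-o['position'][:2];print('in tool y,z to nut axis',M[:2,1]@d,M[:2,2]@d)"
```

```text
t 11.37 p [0.4368 0.1175 0.0792] yawY -54.8 tilt -0.9999 q [ 0.02  0.58  1.99 -0.02  0.57  1.  ] F [-0.  -0.3 -1.1] M [ 0.02 -0.05 -0.01] w 0.0177
in tool y,z to nut axis 0.004180954348260055 -0.13181421300400617
```

```bash
python3 -m inch '[[[0,0.3,0,0,0],[0,0,0,0,0]]]' >/dev/null
python3 -c "
from h import *
o,M=st();d=np.array([.547,.190])-o['position'][:2];print('in tool y,z to nut axis',M[:2,1]@d,M[:2,2]@d)
c=cam('wrist');im=camera('wrist');save('w6',im);mouth(im,c,o['position'][2]-.0165,(70,90))"
```

```text
t 11.53 p [0.441  0.1159 0.0793] yawY -54.7 tilt -0.9999 q [ 0.02  0.59  1.98 -0.02  0.58  0.99] F [-0.1  0.5 -1.8] M [-0.01  0.04  0.  ] w 0.0179
in tool y,z to nut axis 0.0007050069784486666 -0.12931506838801038
t 11.58 p [0.4408 0.116  0.0793] yawY -54.8 tilt -0.9999 q [ 0.02  0.59  1.98 -0.02  0.58  0.99] F [ 0.5  0.4 -2. ] M [ 0.02 -0.02 -0.  ] w 0.0175
70 197 256 301 363 [0.50979838 0.16433548] gap 0.017588667062024912
90 198 259 301 362 [0.50405311 0.1595543 ] gap 0.016639711525960936
bar [array([0.47166385, 0.13671679]), array([0.45743737, 0.12665579])]
heading 35.81288522913309
(0.546, 0.1895) nut left of axis by mm -0.7762984975064433 ahead of tcp 128.35452502206277
(0.5455, 0.1905) nut left of axis by mm 0.3272037800690538 ahead of tcp 128.53419895836336
(0.5456, 0.1874) nut left of axis by mm -2.245200193312375 ahead of tcp 126.80135799689823
```

View pics/w6.png

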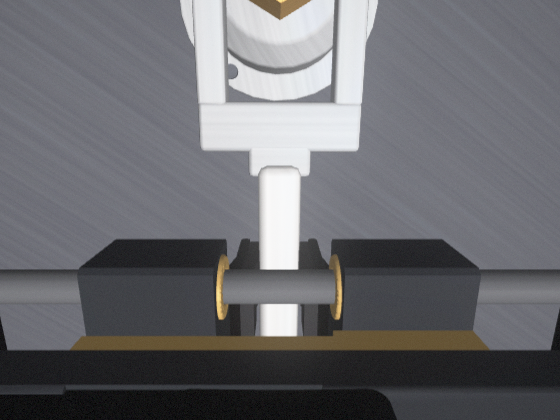

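The nut corner is at (281,18) and the mouth centre at column 280.5, so it is centred. Advancing onto the nut.

```bash
for k in 1; do python3 -m inch '[[[0,0,-0.8,0,0],[0,0,-0.6,0,0]]]' >/dev/null
python3 -c "
from h import *
o,M=st();d=np.array([.547,.190])-o['position'][:2];print('in tool y,z to nut axis',M[:2,1]@d,M[:2,2]@d)"; done
```

```text
t 11.75 p [0.451  0.1238 0.0789] yawY -54.8 tilt -0.9999 q [ 0.04  0.59  1.95 -0.02  0.6   1.01] F [-0.3 -0.5 -1.6] M [ 0.03 -0.03 -0.03] w 0.0175
in tool y,z to nut axis 0.001177336266560698 -0.11657882074902505
```

```bash
for k in 1; do python3 -m inch '[[[0,0.05,-0.7,0,0],[0,0,-0.6,0,0]]]' >/dev/null
python3 -c "
from h import *
o,M=st();d=np.array([.547,.190])-o['position'][:2];print('in tool y,z to nut axis',M[:2,1]@d,M[:2,2]@d)"; done
```

```text
t 11.92 p [0.4628 0.1315 0.0787] yawY -54.9 tilt -0.9999 q [ 0.05  0.6   1.91 -0.02  0.63  1.02] F [ 0.6  0.1 -2.6] M [ 0.01 -0.05 -0.01] w 0.0176
in tool y,z to nut axis 0.0006182981290331757 -0.10246608052062352
```

```bash
cat >> h.py <<'E'
def n():
    o,M=st();d=np.array([.547,.190])-o['position'][:2];print('   nut axis in tool y,z cm',(M[:2,1]@d*100).round(2),(M[:2,2]@d*100).round(2),'pulling torque about nut',round(float(np.cross(-d,o['ft_force'][:2])+o['moment'][2]),2))
E
python3 -m inch '[[[0,0,-0.4,0,0],[0,0,0,0,0]]]' >/dev/null; python3 -W ignore -c "
from h import *
n()"
python3 -m inch '[[[0,-0.7,-0.03,0.07,0],[0,-0.7,-0.03,0.07,0]]]' >/dev/null; python3 -W ignore -c "
from h import *
n()"
```

```text
t 12.08 p [0.4687 0.1349 0.0787] yawY -54.8 tilt -0.9999 q [ 0.06  0.61  1.9  -0.02  0.63  1.03] F [ 0.6  0.1 -2.9] M [-0.01 -0.04 -0.01] w 0.0173
   nut axis in tool y,z cm 0.01 -9.57 pulling torque about nut 0.02
t 12.25 p [0.4614 0.1466 0.0783] yawY -63.1 tilt -0.9999 q [ 0.08  0.61  1.91 -0.02  0.63  1.2 ] F [-2.   0.4 -1.6] M [0.19 0.19 0.15] w 0.0174
   nut axis in tool y,z cm 0.0 -9.6 pulling torque about nut 0.03
```

```bash
python3 -m inch '[[[0,-0.7,0,0.07,0],[0,-0.7,0,0.07,0]]]' >/dev/null; python3 -W ignore -c "
from h import *
n()"
python3 -m inch '[[[0,-0.7,-0.02,0.07,0],[0,-0.7,-0.02,0.07,0]]]' >/dev/null; python3 -W ignore -c "
from h import *
n()"
```

```text
t 12.42 p [0.4562 0.159  0.0782] yawY -71.3 tilt -0.9999 q [ 0.11  0.61  1.91 -0.02  0.63  1.38] F [ 2.2 -2.9 -2.5] M [-0.46 -0.37  0.37] w 0.0178
   nut axis in tool y,z cm -0.03 -9.59 pulling torque about nut 0.7
t 12.58 p [0.4528 0.1718 0.0779] yawY -79.4 tilt -0.9999 q [ 0.14  0.61  1.91 -0.03  0.63  1.55] F [ 1.5 -2.5 -3.1] M [-0.28 -0.16  0.5 ] w 0.0171
   nut axis in tool y,z cm -0.05 -9.6 pulling torque about nut 0.77
```

```bash
python3 -m inch '[[[0,-0.7,-0.02,0.07,0],[0,-0.7,-0.02,0.07,0]]]' >/dev/null; python3 -W ignore -c "
from h import *
n()"
python3 -m inch '[[[0,-0.7,-0.02,0.07,0]]]' >/dev/null; python3 -W ignore -c "
from h import *
n()"
python3 -m inch '[[[0,-0.7,-0.02,0.07,0]]]' >/dev/null; python3 -W ignore -c "
from h import *
n()"
```

```text
t 12.75 p [0.4511 0.1851 0.0776] yawY -87.4 tilt -0.9998 q [ 0.17  0.61  1.9  -0.03  0.63  1.72] F [ 0.  -2.8 -3.1] M [-0.25 -0.15  0.48] w 0.0173
   nut axis in tool y,z cm -0.05 -9.6 pulling torque about nut 0.75
t 12.83 p [0.451  0.1918 0.0775] yawY -91.4 tilt -0.9998 q [ 0.19  0.61  1.89 -0.04  0.64  1.81] F [ 0.  -2.4 -2.7] M [-0.25 -0.08  0.57] w 0.0179
   nut axis in tool y,z cm -0.05 -9.6 pulling torque about nut 0.8
t 12.92 p [0.4513 0.1986 0.0773] yawY -95.4 tilt -0.9997 q [ 0.2   0.62  1.88 -0.04  0.64  1.9 ] F [ 0.8 -1.6 -2.2] M [-0.16 -0.14  0.51] w 0.0173
   nut axis in tool y,z cm -0.04 -9.61 pulling torque about nut 0.65
```

```bash

python3 -m inch '[[[0,-0.7,-0.02,0.07,0]]]' >/dev/null; python3 -W ignore -c "
from h import *
n()"
python3 -m inch '[[[0,-0.7,-0.02,0.07,0]]]' >/dev/null; python3 -W ignore -c "
from h import *
n()"
```

```text
t 13.0 p [0.4521 0.2053 0.077 ] yawY -99.4 tilt -0.9997 q [ 0.22  0.62  1.87 -0.04  0.65  1.98] F [ 1.4 -2.6 -2.6] M [-0.18 -0.18  0.53] w 0.0176
   nut axis in tool y,z cm -0.04 -9.61 pulling torque about nut 0.75
t 13.08 p [0.4538 0.211  0.0769] yawY -103.3 tilt -0.9996 q [ 0.23  0.62  1.86 -0.05  0.66  2.07] F [  2.9 -11.2  -1.7] M [-1.71 -0.46  0.83] w 0.018
   nut axis in tool y,z cm -0.09 -9.56 pulling torque about nut 1.81
```

```bash

python3 -m inch '[[[0,-0.4,0,0.03,0],[0,-0.2,0,0,0]]]' >/dev/null; python3 -W ignore -c "
from h import *
n()"
python3 -m inch '[[[0,0.3,0.1,-0.03,0],[0,0,0,0,0]]]' >/dev/null; python3 -W ignore -c "
from h import *
n()"
```

```text
t 13.25 p [0.4549 0.2132 0.0764] yawY -104.4 tilt -0.9992 q [ 0.24  0.63  1.85 -0.06  0.67  2.11] F [ 1.  -9.  -2.5] M [-1.38 -0.1   0.55] w 0.0173
   nut axis in tool y,z cm -0.04 -9.5 pulling torque about nut 1.35
t 13.42 p [0.4542 0.2097 0.0764] yawY -102.2 tilt -0.9991 q [ 0.23  0.63  1.86 -0.07  0.66  2.07] F [-1.3  0.4 -1. ] M [0.48 0.15 0.59] w 0.0169
   nut axis in tool y,z cm -0.04 -9.48 pulling torque about nut 0.58
```

```bash

python3 -m inch '[[[0,0.15,0.1,-0.035,0],[0,0,0,0,0]]]' >/dev/null; python3 -W ignore -c "
from h import *
n()"
```

```text
t 13.58 p [0.4539 0.2084 0.0765] yawY -100.3 tilt -0.9991 q [ 0.23  0.62  1.86 -0.07  0.66  2.04] F [-0.  -2.1 -2.4] M [ 0.06  0.01 -0.07] w 0.0174
   nut axis in tool y,z cm 0.15 -9.48 pulling torque about nut 0.12
```

```bash

python3 -m inch '[[[0,0.05,0.8,0,0],[0,0,0.8,0,0]]]' >/dev/null; python3 -W ignore -c "
from h import *
n()"
python3 -m inch '[[[0,0,0.9,0,0],[0,0,0.9,0,0],[0,0,0.9,0,0]]]' >/dev/null; python3 -W ignore -c "
from h import *
n()"
```

```text
t 13.75 p [0.4534 0.2103 0.078 ] yawY -100.4 tilt -0.9986 q [ 0.24  0.62  1.88 -0.08  0.62  2.06] F [ 14.6 -14.4  -7.6] M [-2.15 -2.1  -0.41] w 0.0173
   nut axis in tool y,z cm 0.3 -9.56 pulling torque about nut 0.65
t 14.0 p [0.4525 0.2114 0.08  ] yawY -100.6 tilt -0.9956 q [ 0.25  0.6   1.92 -0.11  0.55  2.1 ] F [ 15.7 -16.4  -7.5] M [-2.73 -2.24 -0.58] w 0.0174
   nut axis in tool y,z cm 0.35 -9.64 pulling torque about nut 0.63
```

```bash

python3 -m inch '[[[0,0,-0.2,0,0]]]' >/dev/null; python3 -W ignore -c "
from h import *
n();print(R.from_quat(robot.get_obs()['tool_rot']).as_matrix().round(3))
a=camera('wrist');b=camera('side')[170:310,160:370];print(proj(cam('side'),(.547,.19,.08)),proj(cam('wrist'),(.547,.19,.086)))
save('j1',np.vstack([cv2.resize(a,(400,300)),cv2.resize(b,(400,267))]))"
```

```text
t 14.08 p [0.4529 0.2091 0.0798] yawY -100.8 tilt -0.9959 q [ 0.25  0.61  1.91 -0.12  0.56  2.1 ] F [-10.7   2.3  -5.2] M [0.82 2.44 0.18] w 0.0175
   nut axis in tool y,z cm 0.11 -9.56 pulling torque about nut 0.17
[[ 0.079 -0.188 -0.979]
 [-0.043 -0.982  0.185]
 [-0.996  0.028 -0.086]]
[242.62375453 255.97029449] [282.22736806  37.35486956]
```

View pics/j1.png

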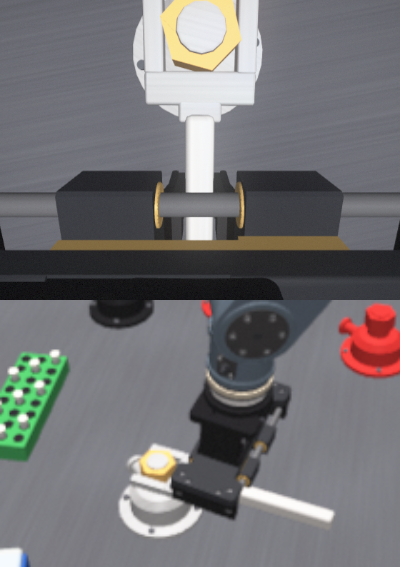

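The picture shows the nut about 7° counter-clockwise in the mouth: the prongs still bind at their clockwise limit. I need to swing the spanner back about 7° before pulling off.

```bash

python3 -m inch '[[[0,0.5,0,-0.055,0],[0,0.5,0,-0.055,0]]]' >/dev/null; python3 -W ignore -c "
from h import *
n()"
python3 -m inch '[[[0,0,0,0,0]]]' >/dev/null; python3 -W ignore -c "
from h import *
n();im=camera('wrist');nut(im,cam('wrist'));save('j2',im)"
```

```text
t 14.35 p [0.4512 0.2003 0.0792] yawY -94.5 tilt -0.996 q [ 0.23  0.6   1.93 -0.11  0.55  1.97] F [ 2.3 -2.8 -4.1] M [-0.21 -0.01 -0.3 ] w 0.0173
   nut axis in tool y,z cm 0.27 -9.6 pulling torque about nut -0.06
t 14.43 p [0.4512 0.1999 0.0791] yawY -94.6 tilt -0.996 q [ 0.23  0.6   1.93 -0.11  0.55  1.97] F [ 0.8 -3.  -3.8] M [-0.08  0.01 -0.13] w 0.0178
   nut axis in tool y,z cm 0.22 -9.6 pulling torque about nut 0.14
nut th 189.0 flat normal deg mod60 39.5 width 0.0391 max 0.0431 ctr [0.5461 0.1903]
```

View pics/j2.png

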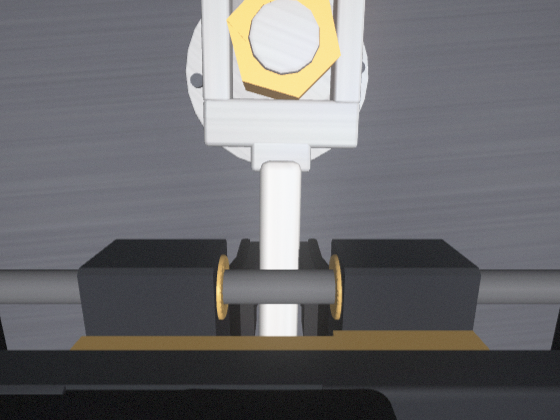

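```bash
cat > e.py <<'E'
from h import *
def edges(im,c):
    im=im if im.dtype==np.uint8 else im
    h=cv2.cvtColor(im,cv2.COLOR_RGB2HSV);m=cv2.inRange(h,(12,90,185),(32,255,255));m[:, :190]=0;m[:,390:]=0;m[200:]=0
    hu=cv2.convexHull(cv2.findNonZero(m));ap=cv2.approxPolyDP(hu,3,True)[:,0]
    W=np.array([ray(c,q,.086)[:2] for q in ap])
    for i in range(len(ap)):
        j=(i+1)%len(ap);d=W[j]-W[i];L=np.linalg.norm(d)
        if L>.012: print(ap[i],ap[j],"len",L.round(4),"normal mod60",round(float(np.degrees(np.arctan2(d[1],d[0]))+90)%60,1))
if __name__=="__main__":
    c=cam('wrist')
    edges(cv2.cvtColor(cv2.imread('pics/j2.png'),cv2.COLOR_BGR2RGB),c)
    # camera pose for j1: same mount, tool pose printed then
    o=robot.get_obs();Mn=R.from_quat(o['tool_rot']).as_matrix();K,Rc,t=c
    Mo=np.array([[.079,-.188,-.979],[-.043,-.982,.185],[-.996,.028,-.086]]);po=np.array([.4529,.2091,.0798])
    Rt=Rc@Mn;tt=Rc@o['position']+t   # tool->camera
    R1=Rt@Mo.T;c1=(K,R1,tt-R1@po)
    j=cv2.resize(cv2.cvtColor(cv2.imread('pics/j1.png'),cv2.COLOR_BGR2RGB)[:300],(560,420));print('j1');edges(j,c1)
E
python3 e.py
```

```text
[339  55] [298  97] len 0.0225 normal mod60 40.2
[298  97] [246  82] len 0.0212 normal mod60 40.0
[246  82] [227  19] len 0.0239 normal mod60 41.9
[244   0] [328   0] len 0.0319 normal mod60 56.0
[328   0] [339  55] len 0.0203 normal mod60 38.8
j1
[336  56] [296  98] len 0.0223 normal mod60 34.8
[296  98] [242  83] len 0.0221 normal mod60 34.4
[242  83] [225  22] len 0.0232 normal mod60 34.4
[244   0] [324   0] len 0.0306 normal mod60 49.7
[324   0] [336  56] len 0.0209 normal mod60 33.4
```

Edge fits show the nut is jammed in the mouth (self-locking at the corners) and followed the spanner back by about 6°. I'll turn it clockwise to the stop again, then lift the spanner off upward.

```bash

python3 -m inch '[[[0,-0.7,0,0.07,0],[0,-0.4,0,0.05,0]]]' >/dev/null; python3 -W ignore -c "
from h import *
n()"
python3 -m inch '[[[0,-0.4,0,0.04,0]]]' >/dev/null; python3 -W ignore -c "
from h import *
n()"
```

```text
t 14.65 p [0.4528 0.2109 0.0788] yawY -102.0 tilt -0.9959 q [ 0.25  0.61  1.91 -0.11  0.56  2.12] F [ 3.6 -7.1 -4.2] M [-1.09 -0.08  0.25] w 0.0175
   nut axis in tool y,z cm 0.08 -9.61 pulling torque about nut 0.85
t 14.73 p [0.4534 0.2138 0.0787] yawY -104.3 tilt -0.9958 q [ 0.26  0.61  1.91 -0.12  0.56  2.17] F [  4.  -13.4  -3.5] M [-2.16 -0.19  0.49] w 0.0176
   nut axis in tool y,z cm 0.0 -9.62 pulling torque about nut 1.65
```

```bash

python3 -m inch '[[[-0.8,0.15,0,0,0],[-0.8,0,0,0,0]]]' >/dev/null; python3 -W ignore -c "
from h import *
n()"
python3 -m inch '[[[-1,0,0,0,0]]]' >/dev/null; python3 -W ignore -c "
from h import *
n()"
```

```text
t 14.9 p [0.4538 0.2122 0.0933] yawY -104.1 tilt -0.9955 q [ 0.26  0.58  1.9  -0.12  0.6   2.17] F [  7.   -4.9 -12.6] M [-0.35 -0.52  0.34] w 0.0175
   nut axis in tool y,z cm -0.11 -9.54 pulling torque about nut 0.64
t 14.98 p [0.4551 0.2127 0.1028] yawY -104.0 tilt -0.9951 q [ 0.26  0.56  1.89 -0.12  0.62  2.17] F [  9.   -5.2 -16.6] M [-0.44 -0.96  0.23] w 0.0173
   nut axis in tool y,z cm -0.03 -9.42 pulling torque about nut 0.5
```

```bash

python3 -m inch '[[[-1,0,0,0,0]]]' >/dev/null; python3 -W ignore -c "
from h import *
n()
im=camera('wrist');import e;e.edges(im,cam('wrist'));s=camera('side');save('j3',np.vstack([cv2.resize(im,(400,300)),cv2.resize(s[190:310,170:350],(450,300))[:,:400]]))"
```

```text
t 15.07 p [0.457  0.2131 0.1124] yawY -104.0 tilt -0.9947 q [ 0.26  0.55  1.88 -0.12  0.64  2.17] F [ 10.7  -6.9 -20.4] M [-0.67 -1.32  0.1 ] w 0.0172
   nut axis in tool y,z cm 0.06 -9.25 pulling torque about nut 0.48
[323  77] [295 110] len 0.0208 normal mod60 35.0
[295 110] [255 105] len 0.0199 normal mod60 39.2
[246 101] [232  55] len 0.0224 normal mod60 32.6
[232  55] [265  18] len 0.0232 normal mod60 32.4
[265  18] [310  30] len 0.0221 normal mod60 32.4
[310  30] [323  77] len 0.0226 normal mod60 33.1
```

View pics/j3.png

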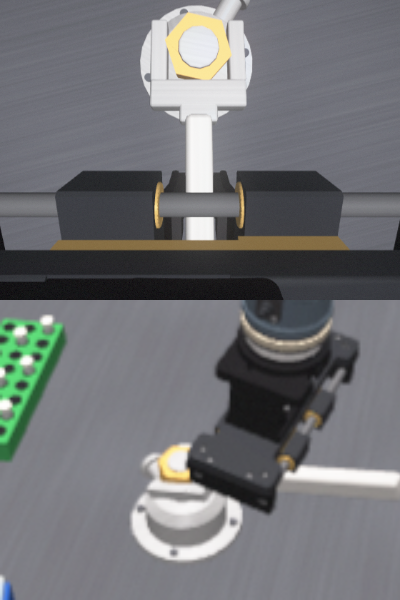

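The lift pitched the spanner in the pads; the head still sits on the nut, which is back at its stop (normal 32.4°). I'll lower the handle again while unloading the clockwise torque, so the contacts slide free.

```bash
cat > chk.py <<'E'
from h import *
import e
n();e.edges(camera('wrist'),cam('wrist'))
E
python3 -m inch '[[[0.8,0.25,0,-0.02,0],[0.8,0.2,0,-0.02,0]]]' >/dev/null; python3 -W ignore chk.py
python3 -m inch '[[[0.8,0.2,0,-0.02,0],[0.7,0,0,0,0]]]' >/dev/null; python3 -W ignore chk.py
```

```text
t 15.33 p [0.4522 0.2097 0.0986] yawY -101.8 tilt -0.9954 q [ 0.25  0.57  1.9  -0.12  0.6   2.12] F [-5.8  1.9  4.2] M [0.32 0.38 0.18] w 0.0176
   nut axis in tool y,z cm -0.01 -9.64 pulling torque about nut 0.12
[326  63] [292 101] len 0.0221 normal mod60 35.7
[292 101] [244  90] len 0.0219 normal mod60 36.0
[244  90] [227  36] len 0.0235 normal mod60 35.5
[227  36] [258   0] len 0.0199 normal mod60 35.4
[284   2] [313  12] len 0.0131 normal mod60 31.1
[313  12] [326  63] len 0.0218 normal mod60 34.5
t 15.55 p [0.45   0.2078 0.0835] yawY -100.5 tilt -0.9955 q [ 0.25  0.6   1.92 -0.13  0.57  2.11] F [-3.5 -2.6  4.2] M [-0.42  0.18  0.1 ] w 0.0178
   nut axis in tool y,z cm -0.02 -9.82 pulling torque about nut 0.41
[331  52] [291  93] len 0.0225 normal mod60 34.3
[291  93] [237  76] len 0.0226 normal mod60 32.9
[237  76] [222  18] len 0.0223 normal mod60 33.5
[238   0] [320   0] len 0.0319 normal mod60 50.2
[320   0] [331  52] len 0.0198 normal mod60 33.5
```

```bash

python3 -m inch '[[[0,0.3,0.4,0,0],[0,0.1,0.5,0,0]]]' >/dev/null; python3 -W ignore chk.py
python3 -m inch '[[[-0.8,0.1,0.5,0,0],[-0.8,0.1,0.5,0,0]]]' >/dev/null; python3 -W ignore chk.py
```

```text
t 15.77 p [0.4496 0.2077 0.0834] yawY -100.4 tilt -0.994 q [ 0.25  0.59  1.93 -0.13  0.53  2.11] F [ 8.3 -4.7 -3.8] M [-0.75 -1.12  0.11] w 0.0174
   nut axis in tool y,z cm -0.02 -9.84 pulling torque about nut 0.42
[331  52] [291  92] len 0.0226 normal mod60 33.8
[291  92] [242  78] len 0.0208 normal mod60 34.4
[237  74] [223  18] len 0.022 normal mod60 33.2
[239   0] [319   0] len 0.0318 normal mod60 50.1
[319   0] [331  52] len 0.0203 normal mod60 34.4
t 15.98 p [0.4507 0.2088 0.0993] yawY -100.4 tilt -0.9914 q [ 0.25  0.56  1.94 -0.14  0.54  2.12] F [ 13.   -7.8 -11.6] M [-1.   -1.46 -0.08] w 0.0172
   nut axis in tool y,z cm 0.11 -9.73 pulling torque about nut 0.43
[327  66] [292 101] len 0.0224 normal mod60 33.9
[292 101] [244  86] len 0.0231 normal mod60 32.8
[244  86] [231  36] len 0.0226 normal mod60 33.9
[231  36] [265   0] len 0.0218 normal mod60 34.5
[265   0] [316  13] len 0.0236 normal mod60 36.4
[316  13] [327  66] len 0.0236 normal mod60 32.7
```

Pulling only tilts the wrist. I'll bring the handle back level, open the gripper to remove all load from the jam, then look.

```bash

python3 -m inch '[[[0.9,0,-0.3,0,0],[0.8,0,-0.3,0,0],[0,0,-0.2,0,0]]]' >/dev/null; python3 -W ignore chk.py | head -3
python3 -m inch '[[[0,0,0,0,0.5],[0,0,0,0,0.5],[0,0,0,0,0.5],[0,0,0,0,0.5],[0,0,0,0,0.5],[0,0,0,0,0.5]]]' >/dev/null; python3 -W ignore chk.py;python3 -c "
from h import *
im=camera('wrist');s=camera('side');save('j4',np.vstack([cv2.resize(im,(400,300)),cv2.resize(s[190:310,170:350],(450,300))[:,:400]]))"
```

```text
t 16.28 p [0.4498 0.2056 0.0832] yawY -100.7 tilt -0.9935 q [ 0.24  0.59  1.94 -0.14  0.52  2.12] F [-1.6  4.3  2. ] M [0.66 0.07 0.56] w 0.0175
   nut axis in tool y,z cm -0.27 -9.78 pulling torque about nut 0.17
[325  53] [286  93] len 0.0224 normal mod60 34.2
t 16.83 p [0.4518 0.2064 0.0838] yawY -101.0 tilt -0.9932 q [ 0.24  0.59  1.94 -0.14  0.52  2.12] F [-0.  -0.2 -0.4] M [ 0.02  0.11 -0.01] w 0.0419
   nut axis in tool y,z cm -0.2 -9.6 pulling torque about nut 0.01
[326  59] [288  98] len 0.022 normal mod60 34.0
[288  98] [234  83] len 0.023 normal mod60 34.1
[234  83] [219  26] len 0.0228 normal mod60 33.3
[219  26] [243   0] len 0.0139 normal mod60 34.2
[243   0] [313   0] len 0.028 normal mod60 49.5
[313   0] [326  59] len 0.0233 normal mod60 33.0
```

View pics/j4.png

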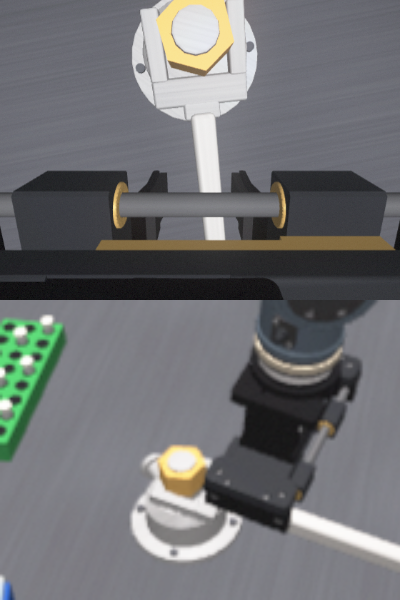

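Released, the spanner has dropped free of the nut. The head lies loose around the neck at (200,90), the handle slopes down to the table, and the nut stayed at 33.5–34°. I'll measure the bar and grip it lower.

```bash
cat > bar.py <<'E'
from h import *
def bar():
    o,M=st();c=cam('wrist');g=cv2.cvtColor(camera('wrist'),cv2.COLOR_RGB2GRAY);B=[]
    for r in range(175,262,12):
        w=np.flatnonzero(g[r,225:335]>185)+225
        if len(w)<8: continue
        z=.05
        for _ in range(5):
            p=ray(c,(w.mean(),r),z);s=np.hypot(p[0]-.547,p[1]-.19);z=.02+.048*(.23-s)/.18
        wd=np.linalg.norm(ray(c,(w.max(),r),z)-ray(c,(w.min(),r),z));B.append(p);print(r,w.min(),w.max(),p.round(4),"s",s.round(4),"width",wd.round(4))
    B=np.array(B);d=B[0]-B[-1];print("heading",np.degrees(np.arctan2(d[1],d[0])),"tool heading",np.degrees(np.arctan2(M[1,1],M[0,1]))+90)
    d=d[:2]/np.linalg.norm(d[:2]);b=B.mean(0);nn=np.array([-d[1],d[0]]);print("tool left of bar mm",nn@(o['position'][:2]-b[:2])*1000)
bar()
E
python3 bar.py
```

```text
t 16.98 p [0.4516 0.2064 0.0838] yawY -101.0 tilt -0.9932 q [ 0.24  0.59  1.94 -0.14  0.52  2.12] F [ 0.1 -0.2 -0.1] M [ 0.08  0.08 -0.01] w 0.0434
175 270 301 [0.4915 0.1944 0.0665] s 0.0557 width 0.0149
187 272 302 [0.4855 0.1947 0.0649] s 0.0616 width 0.0146
199 273 303 [0.4795 0.1953 0.0633] s 0.0677 width 0.0148
211 274 304 [0.4732 0.1959 0.0616] s 0.074 width 0.0151
223 276 305 [0.4667 0.1963 0.0599] s 0.0805 width 0.0148
235 277 306 [0.4601 0.1969 0.0581] s 0.0872 width 0.015
247 279 307 [0.4532 0.1973 0.0562] s 0.0941 width 0.0147
259 280 308 [0.4462 0.198  0.0544] s 0.1012 width 0.0149
heading -4.511730255954406 tool heading -10.950003509029784
tool left of bar mm 8.890671107931329
```

```bash
python3 - <<'E'
from h import *
from scipy.optimize import brentq
c=cam('wrist');im=camera('wrist');save('w7',im);g=cv2.cvtColor(im,cv2.COLOR_RGB2GRAY);g4=cv2.cvtColor(cv2.imread('pics/w4.png'),cv2.COLOR_BGR2GRAY)
w=np.flatnonzero(g4[200,225:335]>185);print("w4 px",np.ptp(w)+1)
for r in(180,215,255):
    w=np.flatnonzero(g[r,225:335]>185)+225;a,b=w.min()-.5,w.max()+.5
    f=lambda z:np.linalg.norm(ray(c,(a,r),z)-ray(c,(b,r),z))*np.cos(np.radians(6))-.018
    z=brentq(f,-.1,.15);p=ray(c,((a+b)/2,r),z);print(r,a,b,"z",round(z,4),p.round(4))
# bridge
for r in(110,120,130,140,150):
    w=np.flatnonzero(g[r]>150);print(r,[ (s[0],s[-1]) for s in np.split(w,np.flatnonzero(np.diff(w)>1)+1) if len(s)>15])
E
```

```text
w4 px 40
180 270.5 301.5 z 0.0295 [0.4862 0.1935 0.0295]
215 274.5 304.5 z 0.0255 [0.4648 0.1953 0.0255]
255 279.5 307.5 z 0.0138 [0.4366 0.1974 0.0138]
110 [(np.int64(190), np.int64(233)), (np.int64(236), np.int64(354))]
120 [(np.int64(195), np.int64(212)), (np.int64(214), np.int64(349))]
130 [(np.int64(215), np.int64(345))]
140 [(np.int64(208), np.int64(326))]
150 [(np.int64(237), np.int64(256)), (np.int64(258), np.int64(325))]
```

```bash
python3 - <<'E'
from h import *
g=cv2.cvtColor(cv2.imread('pics/w7.png'),cv2.COLOR_BGR2GRAY)
for r in(190,250):print(r,g[r,258:318].tolist())
c=cam('side');s=camera('side');save('s7',s);v=cv2.cvtColor(s,cv2.COLOR_RGB2GRAY)
# tail end of bar in side view
for z in(.01,.02):print(z,proj(c,(.547-.23*.997,.19+.23*.078,z)))
sat=cv2.cvtColor(s,cv2.COLOR_RGB2HSV);m=cv2.inRange(sat,(0,0,150),(180,50,255));m[:,:285]=0;m[:230]=0;m[330:]=0;m[:,380:]=0
p=cv2.findNonZero(m).reshape(-1,2);print(len(p),p.min(0),p.max(0))
for u in range(290,p[:,0].max()+1,8):
    q=p[p[:,0]==u][:,1];print(u,q.min() if len(q) else None,q.max() if len(q) else None)
d=np.array([np.cos(np.radians(-4.5)),np.sin(np.radians(-4.5))])
for s_ in(.1,.15,.2,.23):
    for z in (0,.02,.04,.06):print(s_,z,proj(c,(*(np.array([.547,.1905])-s_*d),z)).round(1))
E
```

```text
190 [121, 119, 119, 119, 117, 120, 116, 117, 118, 119, 117, 119, 152, 180, 191, 206, 220, 229, 237, 240, 239, 239, 239, 237, 237, 236, 237, 238, 238, 239, 240, 239, 239, 239, 237, 237, 237, 237, 238, 238, 238, 236, 233, 232, 207, 152, 127, 123, 123, 123, 123, 124, 123, 123, 123, 122, 123, 121, 120, 121]
250 [117, 118, 120, 119, 117, 120, 121, 120, 118, 120, 118, 119, 119, 118, 119, 120, 118, 120, 118, 150, 176, 192, 208, 221, 231, 239, 240, 239, 237, 237, 237, 237, 236, 236, 236, 237, 239, 238, 237, 236, 235, 235, 238, 238, 237, 236, 235, 232, 231, 205, 144, 120, 120, 120, 118, 119, 117, 120, 118, 120]
0.01 [336.49776253 295.02019787]
0.02 [336.81233755 292.30458916]
377 [286 244] [333 295]
290 274 281
298 244 284
306 279 286
314 282 289
322 285 292
330 288 295
0.1 0 [283.4 286.7]
0.1 0.02 [283.3 281.3]
0.1 0.04 [283.3 275.8]
0.1 0.06 [283.3 270.1]
0.15 0 [303.3 290.9]
0.15 0.02 [303.6 285.5]
0.15 0.04 [303.8 280. ]
0.15 0.06 [304.  274.3]
0.2 0 [323.7 295.3]
0.2 0.02 [324.2 289.9]
0.2 0.04 [324.7 284.3]
0.2 0.06 [325.2 278.7]
0.23 0 [336.2 297.9]
0.23 0.02 [336.8 292.5]
0.23 0.04 [337.4 287. ]
0.23 0.06 [338.1 281.3]
```

Side-view numbers: the bar top is about 48 mm up at 100 mm from the axis, sloping 0.2 rad down to the tail on the table, at heading about −4.5°. Aligning and regripping there.

```bash

python3 -m inch '[[[0,0.4,0,-0.06,0.8],[0,0.5,0,-0.05,0.8],[0,0,0,0,0.8],[0,0,0,0,0.8]]]' >/dev/null; python3 -c "
from h import *
to(.447,.198,.045)"
```

```text
t 17.47 p [0.45   0.1975 0.084 ] yawY -94.5 tilt -0.9932 q [ 0.23  0.59  1.95 -0.14  0.51  1.99] F [-0.1 -0.4  0.3] M [0.04 0.04 0.02] w 0.0629
shift cm [ 3.84 -0.16  0.73]
```

```bash

python3 -m inch '[[[1.3,-0.05,0.3,0,0.8],[1.3,-0.05,0.2,0,0.8],[1.2,0,0.2,0,0.8],[0,0,0,0,0.8]]]' >/dev/null; python3 -c "
from h import *
to(.447,.198,.045)"
python3 -m inch '[[[0.05,0,0,0,0.3],[0.05,0,0,0,0],[0.05,0,0,0,0],[0.05,0,0,0,0],[0.05,0,0,0,0],[0.05,0,0,0,0],[0.05,0,0,0,0]]]' 30 >/dev/null; python3 -W ignore chk.py
```

```text
t 17.8 p [0.4492 0.1984 0.0454] yawY -94.8 tilt -0.9927 q [ 0.23  0.67  1.97 -0.17  0.41  2.03] F [ 0.5 -0.   0. ] M [ 0.09  0.07 -0.  ] w 0.0691
shift cm [0.02 0.06 0.22]
t 18.38 p [0.4513 0.1992 0.0439] yawY -94.9 tilt -0.9923 q [ 0.23  0.67  1.97 -0.17  0.4   2.04] F [ 0.2 -0.2  0.4] M [ 0.08  0.15 -0.02] w 0.031
   nut axis in tool y,z cm 0.1 -9.54 pulling torque about nut -0.0
[355  32] [295  80] len 0.0231 normal mod60 33.0
[295  80] [227  53] len 0.0221 normal mod60 34.5
[227  53] [218   0] len 0.0152 normal mod60 34.1
[218   0] [351   0] len 0.0398 normal mod60 55.8
```

```bash

python3 -m inch '[[[0.05,0,0.05,0,0],[0.05,0,0.05,0,0],[0.05,0,0,0,0],[0.05,0,0,0,0],[0.05,0,0,0,0]]]' 30 >/dev/null; python3 -W ignore chk.py|head -2
python3 -m inch '[[[0.15,0,0.7,0,0],[0.15,0,0.7,0,0]]]' >/dev/null; python3 -W ignore chk.py
```

```text
t 18.85 p [0.4509 0.1992 0.0433] yawY -95.1 tilt -0.9921 q [ 0.23  0.67  1.97 -0.17  0.39  2.04] F [-0.8 -0.7  5. ] M [ 0.07  0.22 -0.08] w 0.0177
   nut axis in tool y,z cm 0.06 -9.58 pulling torque about nut -0.0
t 19.07 p [0.4495 0.2004 0.043 ] yawY -95.0 tilt -0.9889 q [ 0.23  0.67  1.99 -0.2   0.35  2.07] F [  8.8 -15.1  12.9] M [-2.51 -1.48 -0.52] w 0.0179
   nut axis in tool y,z cm 0.18 -9.69 pulling torque about nut 0.86
[356  23] [297  71] len 0.023 normal mod60 33.3
[297  71] [229  44] len 0.0223 normal mod60 34.2
[229  44] [222   0] len 0.0129 normal mod60 33.5
[222   0] [353   0] len 0.0398 normal mod60 55.5
```

```bash

python3 -m inch '[[[-0.3,0.3,0,-0.03,0],[0,0.3,0,-0.03,0]]]' >/dev/null; python3 -W ignore chk.py
python3 -m inch '[[[0,0.3,0,-0.04,0],[0,0.2,0,-0.03,0]]]' >/dev/null; python3 -W ignore chk.py
```

```text
t 19.28 p [0.4487 0.1937 0.0466] yawY -91.7 tilt -0.9889 q [ 0.22  0.66  2.   -0.2   0.35  2.  ] F [-0.7 -1.1 -2.5] M [ 0.03  0.11 -0.01] w 0.0179
   nut axis in tool y,z cm 0.08 -9.73 pulling torque about nut 0.1
[349  31] [292  74] len 0.0224 normal mod60 34.7
[292  74] [226  43] len 0.0228 normal mod60 34.3
[226  43] [221   0] len 0.0128 normal mod60 34.3
[221   0] [347   0] len 0.0393 normal mod60 59.1
t 19.5 p [0.4474 0.1878 0.0461] yawY -87.7 tilt -0.9893 q [ 0.21  0.66  2.01 -0.19  0.35  1.91] F [-0.8 -3.3 -1.1] M [-0.3   0.07 -0.3 ] w 0.0177
   nut axis in tool y,z cm 0.19 -9.87 pulling torque about nut 0.03
[352  32] [291  70] len 0.0225 normal mod60 33.7
[291  70] [227  34] len 0.0226 normal mod60 34.4
[225   0] [352   0] len 0.0394 normal mod60 3.3
```

The spanner now turns free of the nut: the nut stays at 34° with the spanner at +2°, so the flats are aligned with the prongs. Pulling back.

```bash

python3 -m inch '[[[0,0.1,0.6,0,0],[0,0.1,0.6,0,0]]]' >/dev/null; python3 -W ignore chk.py
python3 -m inch '[[[0,0.1,0.6,0,0],[0,0.1,0.6,0,0]]]' >/dev/null; python3 -W ignore chk.py
```

```text
t 19.72 p [0.4365 0.1852 0.0441] yawY -87.8 tilt -0.989 q [ 0.21  0.66  2.04 -0.21  0.32  1.93] F [-0.9  0.3 -1.4] M [0.   0.18 0.01] w 0.0174
   nut axis in tool y,z cm -0.06 -10.95 pulling torque about nut -0.03
[336   0] [286  32] len 0.018 normal mod60 34.2
[286  32] [227   0] len 0.02 normal mod60 35.6
[227   0] [336   0] len 0.0331 normal mod60 3.2
t 19.93 p [0.4236 0.1831 0.0424] yawY -87.8 tilt -0.9888 q [ 0.21  0.66  2.07 -0.23  0.28  1.96] F [2.  1.3 0.1] M [0.21 0.02 0.16] w 0.0177
   nut axis in tool y,z cm -0.21 -12.23 pulling torque about nut 0.01Traceback (most recent call last):
  File "chk.py", line 3, in <module>
    n();e.edges(camera('wrist'),cam('wrist'))
        ~~~~~~~^^^^^^^^^^^^^^^^^^^^^^^^^^^^^^
  File "e.py", line 5, in edges
    hu=cv2.convexHull(cv2.findNonZero(m));ap=cv2.approxPolyDP(hu,3,True)[:,0]
cv2.error: OpenCV(4.12.0) /io/opencv/modules/imgproc/src/convhull.cpp:143: error: (-215:Assertion failed) total >= 0 && (depth == CV_32F || depth == CV_32S) in function 'convexHull'
```

```bash

python3 -m inch '[[[-0.1,0,0.7,0,0],[-0.1,0,0.7,0,0],[-0.1,0,0.7,0,0],[-0.1,0,0.7,0,0]]]' >/dev/null; python3 -W ignore -c "
from h import *
n()"
```

```text
t 20.32 p [0.3948 0.1826 0.0432] yawY -87.8 tilt -0.9882 q [ 0.22  0.65  2.14 -0.31  0.22  2.05] F [ 1.1 -0.6  1.2] M [0.07 0.03 0.03] w 0.018
   nut axis in tool y,z cm -0.16 -15.07 pulling torque about nut 0.13
```

```bash

python3 -m inch '[[[-0.8,0,0.3,0,0],[-1.2,0,0.1,0,0],[-1.5,0,0,0,0],[-1.5,0,0,0,0],[-1.5,0,0,0,0]]]' >/dev/null; python3 -W ignore -c "
from h import *
n();print(R.from_quat(robot.get_obs()['tool_rot']).as_matrix().round(3))"
```

```text
t 20.73 p [0.3682 0.1825 0.1061] yawY -87.7 tilt -0.9914 q [ 0.24  0.48  2.14 -0.17  0.41  1.92] F [ 0.9 -0.2 -2.1] M [ 0.11  0.16 -0.05] w 0.0178
   nut axis in tool y,z cm -0.04 -17.76 pulling torque about nut -0.01
[[ 0.125  0.039 -0.991]
 [-0.04  -0.998 -0.045]
 [-0.991  0.045 -0.123]]
```

```bash

python3 -m inch '[[[0,2.8,0,0,0],[0,2.8,0,0,0],[0,2.8,0,0,0],[0,2.8,0,0,0],[0,2.8,0,0,0],[0,2.8,-1,0,0],[0,2.8,-2,0,0],[0,2,-2,0,0]]]' >/dev/null
python3 -m inch '[[[0,0,-3,0,0],[0,0,-3,0,0],[0,0,-3,0,0],[0,0,0,0,0]]]' >/dev/null; python3 -W ignore -c "
from h import *
to(.52,-.03,.06)
c=cam('top');print(ray(c,(323,265),.06),ray(c,(353,199),.05),ray(c,(261,135),.03))"
```

```text
t 21.73 p [ 0.5019 -0.0277  0.1359] yawY -87.5 tilt -0.994 q [-0.28  0.49  1.91  0.    0.64  1.24] F [ 1.  -0.5 -1. ] M [ 0.06 -0.01 -0.01] w 0.0174
shift cm [ 7.74  0.06 -1.  ]
[ 0.31739646 -0.16340604  0.06      ] [ 0.53259416 -0.25946877  0.05      ] [0.74476552 0.04597565 0.03      ]
```

```bash

python3 -m inch '[[[2.5,0,0.2,0,0],[2.5,0,0.2,0,0],[2.2,0,0,0,0],[0,0,0,0,0]]]' >/dev/null; python3 -W ignore -c "
from h import *
to(.52,-.03,.017)"
python3 -m inch '[[[1,0,0.1,0,0],[1,0,0,0,0],[0.7,0,0,0,0]]]' >/dev/null; python3 -W ignore -c "
from h import *
to(.52,-.03,.017)"
```

```text
t 22.07 p [ 0.5048 -0.0281  0.0639] yawY -87.3 tilt -0.994 q [-0.28  0.63  1.94  0.01  0.45  1.24] F [ 0.2  0.3 -1.6] M [0.05 0.15 0.01] w 0.0177
shift cm [ 4.83  0.11 -1.01]
t 22.32 p [ 0.5033 -0.0272  0.0373] yawY -87.3 tilt -0.9945 q [-0.28  0.69  1.95  0.01  0.39  1.23] F [ 1.5 -0.2  0.3] M [-0.    0.12  0.  ] w 0.0176
shift cm [ 2.2   0.3  -1.44]
```

```bash

python3 -m inch '[[[0.9,0,0,0,0],[0.8,0,0,0,0]]]' >/dev/null; python3 -W ignore -c "
from h import *
to(.52,-.03,.017)"
python3 -m inch '[[[0.5,0,0,0,0],[0.2,0,0,0,0]]]' 10 >/dev/null; python3 -W ignore -c "
from h import *
to(.52,-.03,.017)"
```

```text
t 22.48 p [ 0.5062 -0.0275  0.0211] yawY -87.3 tilt -0.9941 q [-0.28  0.72  1.95  0.01  0.36  1.23] F [-0.1  0.6 -1. ] M [ 0.23  0.31 -0.  ] w 0.018
shift cm [ 0.56  0.3  -1.32]
t 22.65 p [ 0.5073 -0.0279  0.0141] yawY -87.3 tilt -0.994 q [-0.28  0.74  1.95  0.01  0.34  1.23] F [-2.9  0.2 16.8] M [ 0.2   0.26 -0.03] w 0.0179
shift cm [-0.14  0.28 -1.28]
```

```bash

python3 -m inch '[[[-0.2,0,0,0,0.6],[-0.05,0,0,0,0.6],[0,0,0,0,0.6],[0,0,0,0,0.6],[0,0,0,0,0.6],[0,0,0,0,0.6]]]' >/dev/null
python3 -m inch '[[[-1,0,0,0,0.7],[-2,0,0,0,0.7],[-3,0,0,0,0.7],[-3,0,0,0,0.7],[-3,0,0,0,0.7],[0,0,0,0,0.7]]]'
python3 -m inch '[[[0,3,0,0,0.7],[0,3,0,0,0.7],[0,3,0,0,0.7],[0,3,0,0,0.7],[0,3,0,0,0.7],[0,3,0,0,0.7],[0,3,0,0,0.7],[0,3,0,0,0.7]]]'
python3 - <<'E'
from h import *
st();t=camera('top');s=camera('side');im=np.hstack([t[90:300,110:400],s[120:330,130:420]]);save('f1',cv2.resize(im,(800,290)))
import e
c=cam('top');h=cv2.cvtColor(t,cv2.COLOR_RGB2HSV)
g=cv2.inRange(h,(0,0,150),(180,50,255));g[:,:245]=0;g[:,330:]=0;g[:140]=0;g[260:]=0
n_,l,st_,ce=cv2.connectedComponentsWithStats(g);j=1+np.argmax(st_[1:,4]);p=np.argwhere(l==j)[:,::-1]
W=np.array([ray(c,q,.015)[:2] for q in p]);vx,vy,x,y=cv2.fitLine(W.astype(np.float32),2,0,.01,.01).ravel();d=np.array([vx,vy])*np.sign(vx);q=(W-[x,y])@d
print("spanner heading",np.degrees(np.arctan2(d[1],d[0])),"len",np.ptp(q),"jaw end",[x,y]+d*q.max(),"tail",[x,y]+d*q.min())
t0=cv2.cvtColor(cv2.imread('pics/top0.png'),cv2.COLOR_BGR2RGB)
for nm,b in(("rack",(225,105,297,140)),("box",(130,125,182,165)),("bottle",(383,150,410,180))):
    x0,y0,x1,y1=b;print(nm,"mean diff",np.abs(t[y0:y1,x0:x1].astype(int)-t0[y0:y1,x0:x1]).mean())
E
```

```text
time: 23.65
position: [0.4925, -0.0245, 0.1413]
tool_rot: [0.742, 0.008, -0.67, 0.027]
ft_force: [0.8, -0.2, 0.1]
grip_width: 0.0609
time: 24.32
position: [0.5019, -0.2653, 0.1529]
tool_rot: [0.742, 0.013, -0.669, 0.031]
ft_force: [0.4, 1.2, -0.4]
grip_width: 0.061
t 24.32 p [ 0.5019 -0.2653  0.1529] yawY -86.6 tilt -0.9943 q [-0.71  0.53  1.73  0.07  0.79  0.75] F [ 0.4  1.2 -0.4] M [ 0.05  0.08 -0.01] w 0.061
spanner heading 2.3299406 len 0.0512843644530522 jaw end [0.62575178 0.00452142] tail [0.57450981 0.00243651]
rack mean diff 2.4767195767195767
box mean diff 2.1397435897435897
bottle mean diff 3.254320987654321
```

View pics/f1.png

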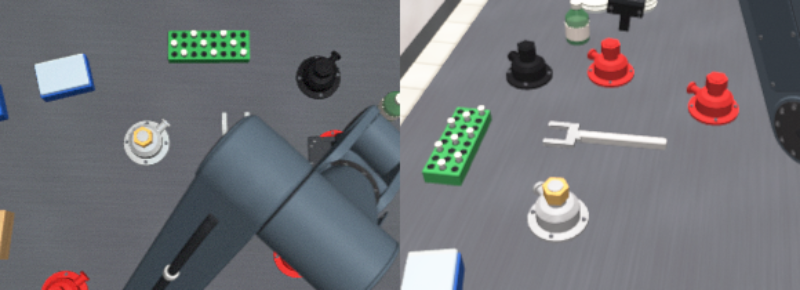

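The spanner lies flat on the worktop, and the bystanders are unchanged. One last check of the nut angle with the wrist camera, by numbers only.

```bash

python3 -m inch '[[[-2,-2,0,0,0.7],[-2,-3.2,0,0,0.7],[-1,-3.5,0,0,0.7],[0,-3.5,0,0,0.7],[0,-3.5,0,0,0.7],[0,-3.5,0,0,0.7],[0,-3.5,0,0,0.7],[0,-3.5,0,0,0.7]]]' >/dev/null
python3 -m inch '[[[0,-3.5,0,0,0.7],[0,-3.5,0,0,0.7],[0,-3.5,0,0,0.7],[0,-3,0,0,0.7],[0,0,0,0,0.7]]]' >/dev/null
python3 - <<'E'
from h import *
st();c=cam('wrist');print(proj(c,(.547,.19,.086)));nut(camera('wrist'),c)
s=camera('side');c=cam('side');h=cv2.cvtColor(s,cv2.COLOR_RGB2HSV)
c=cam('top');t=camera('top');h=cv2.cvtColor(t,cv2.COLOR_RGB2HSV);g=cv2.inRange(h,(0,0,150),(180,50,255));g[:,:250]=0;g[:,330:]=0;g[:145]=0;g[260:]=0
p=cv2.findNonZero(g).reshape(-1,2);W=np.array([ray(c,q,.015)[:2] for q in p]);print(len(p),W.min(0),W.max(0))
E
```

```text
t 25.5 p [0.4686 0.1454 0.1889] yawY -87.4 tilt -0.9944 q [ 0.09  0.39  1.87 -0.05  0.78  1.65] F [-0.4 -0.6  0.3] M [ 0.06  0.03 -0.07] w 0.0614
[213.97690493 110.25396006]
nut th 203.0 flat normal deg mod60 34.5 width 0.0398 max 0.045 ctr [0.5469 0.1895]
522 [ 0.37927606 -0.05973179] [0.62770045 0.00850386]
```

```bash
python3 -c "
from rig import robot
print(robot.hand_in())"
```

```text
the job is handed in; nothing more can be done
None
```

I tightened the nut to its stop, laid the spanner flat on the worktop and handed the job in at about 25.5 s. The hand-in gave no verdict.

- **By hand:** I turned the nut clockwise about 0.89 rad with a 15 N grip, until the moment rose to about 0.7 Nm and the pads began to slip. That is the torque that starts to move the seat, so the fingers may have turned it slightly. I let go there.
- **With the spanner:** I tightened at a steady 0.7–0.8 Nm until the torque jumped to 1.8 Nm at the hard stop.
- **Trouble coming off:** the mouth jammed on the nut's corners. My first attempts to free it swung the nut back about 6°, so I turned it up to the stop again (1.65 Nm). Lifting the spanner off upward also failed. I then opened the gripper, the spanner dropped around the neck, and I regripped it and pulled it free with the flats lined up.

**Last checks:**
- **Nut:** it stands about 2° (0.04 rad) short of its angle under load at the stop, so joint nut should be about 2.16. This is inferred from the camera, since the joints cannot be read directly.
- **Spanner:** it looks flat in the side view and measures 0.248 m long from above. Its jaw is about 0.22 m from the housing axis and touches nothing.
- **Rack, box and bottle:** unchanged from the start in the top view.
- **Disagreements:** one automatic measurement of the spanner failed because the arm covered it, so I repeated it with a clear view. The tool was also left tilted about 0.1 rad from pulling at the jam.

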